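# Put the waiting sample under the stereo microscope and choose its light

### The arm

A 6-joint arm with a two-finger parallel gripper is mounted at the origin on the work surface. World frame = base frame: x ahead of the robot, y to its left, z up, the work surface at z = 0. Lengths are in m, angles in degrees, forces in N, time in s.
With the tool pointing down it reaches from about 0.4 to 0.825 m from the base axis. Payload 7 kg.
Tool frame: the origin (TCP) lies at the very end of the fingers, on their centre line; the grasp point (between the pads) lies 19 mm behind it (grasp_offset is the x of the grasp point in the tool frame, in m); x points along the fingers, y is the direction in which the jaws open and shut, and the axes are right-handed (so a half turn about x gives the same grasp; the last joint's range is limited). The gripper opens to 88 mm and grips with 3 to 60 N. Pads are 19 mm wide; open, the fingers measure 130 mm over their backs; the gripper's body (78 mm by 193 mm) begins 47 mm behind the grasp point.
Start: joints at [82.168, 20.546, 0.682, 0, -70.136, -16.507], TCP at [0.278, 0.615, 0.227] pointing down, gripper open.
Joint ranges: [-176.03, 176.03], [-82.01, 121.73], [-58.28, 71.71], [-173.87, 95.51], [-174.79, -0.11], [-173.66, 173.66]. Speed limits (degrees/s): [136.94, 136.94, 172.46, 180, 180, 180].

### API

Orientations are given as [roll, pitch, yaw] about the fixed x, y, z axes, in that order (R = Rz(yaw) Ry(pitch) Rx(roll)).
In Python, from plant import get_obs, snapshot, close_job, grasp_offset gives the robot as it stands.
- The arm moves only by the tool carry_out, never from a script. Its argument "series" is a list that holds one entry, the list of rows, each a list of 6 numbers: the shift along the tool's x, y, z in mm, then the turn, a rotation vector about the tool's x, y, z in degrees. A call has 1 to 10 rows; each row is the pose to reach, as a shift and turn from the pose commanded when the call began, along the tool's axes at that moment; what a row does not reach only later rows make up. A row lasts 1/8 s, in which the tool goes at most 62.5 mm and 10.7 degrees, less where a joint would pass 70% of its speed; a pose out of reach is approached as far as the arm can. A call with a gripper value outside its range is refused whole. "hand" is the gripper's target within -1 to 1 (shut at 1, half-way at 0, fully open at -1), set as the call begins (left out, the last holds). The fingers move at their own pace and stop on an object; the grip force is fixed at half the most. Time passes only in rows, so rows that repeat a pose let the fingers close. It gives the time, the measured TCP pose, the force and the opening at its end, in the units of the state.
- get_obs(): the state, without advancing time (a new reading comes with each control period).
- snapshot(name): name is "scene" or "top" or "wrist"; returns a dict with "color" (384x512x3 uint8, red, green, blue), "fx", "fy", "cx", "cy" (pixels), "eye" and "attitude" of the camera in the world. Camera axes: x right, y down, z forward; pixel columns grow to the right and rows downward; lengths in m; the calibration is good to about 2 mm. A picture is of the moment at which its call begins. There is no depth.
- close_job(): hands the job in, once; it reports no verdict.
The state is a dict: "clock": time; "joint_pos": joint angles; "qvel": joint speeds; "tau": joint torques, N m; "tool_pos": TCP position; "orientation": TCP orientation; "force": force on the tool from outside, world axes, zero at the start; "moment": the same for the moment, N m; "opening": finger opening in m.
Only numpy, scipy, OpenCV 4.12 (cv2) and the standard library are available. Lean on these libraries where they do the work, as an engineer would, in place of code of your own. Each camera call takes 0.05 s, during which the arm holds its last target.

### The job

One sample has been left out on the green bench pad; the other three are in their white tray. Set the one from the pad upright in the middle of the microscope's stage plate, straight under the objective, putting it down rather than dropping it and without bumping the microscope's head. Push the lever of the light controller right over to the light that this sample needs - to the yellow mark (light from the ring above) if it is opaque, to the blue mark (light from below) if it is see-through - and leave everything else where it is.

Things in the scene. Friction and masses are not known exactly. Their poses are not given: they have to be found in the camera images.
- sample_black: Upright cylinder 30 mm in diameter and 25 mm high, origin at the centre of its underside, z up through its examined face. OPAQUE: black moulding resin with a small rectangle of polished steel in its top face; 55 g, more or less. It may be on the pad or in the tray.
- sample_red: Upright cylinder 30 mm in diameter and 25 mm high, origin at the centre of its underside, z up through its examined face. OPAQUE: dark red moulding resin with a 12 mm round brass inlay in its top face; 55 g, more or less. It may be on the pad or in the tray.
- sample_clear: Upright cylinder 30 mm in diameter and 25 mm high, origin at the centre of its underside, z up through its examined face. SEE-THROUGH: colourless clear resin with a small green leaf cast inside; 25 g, more or less. It may be on the pad or in the tray.
- sample_amber: Upright cylinder 30 mm in diameter and 25 mm high, origin at the centre of its underside, z up through its examined face. SEE-THROUGH: clear amber-yellow resin with a small dark insect cast inside; 25 g, more or less. It may be on the pad or in the tray.
- pad: Fixed green bench pad, 140 x 120 mm (x, y) and 4 mm thick, origin at the centre of its underside. Exactly one sample stands on it, at most 25 mm from its centre along each side.
- tray: Fixed white tray, 58 x 166 mm (x, y), floor 4 mm thick, rim 16 mm high, origin at the centre of its underside. Three wells in a row along its y, 54 mm apart (-54, 0, +54 mm), each holding one of the other samples.
- scope: Fixed white stereo microscope stand: base 300 x 210 mm (x, y), top 45 mm above the table, origin at the centre of its underside, z up. Its front (-x, eyepiece side) looks away from the robot, its -y side towards pad and tray: an open flank with only the head above. Steel pillar, 32 mm thick, at x = +110 mm. Two stage clips, 9 mm high, are swung back at x = +33 mm, y = +-40 mm.
- stage (a point): Centre of the top of the round frosted stage plate (95 mm across, top 46.5 mm above the table), on the optical axis, 45 mm to the front of the centre of the base. Axes as scope, z up.
- objective (a point): Centre of the lower face of the ring light round the objective, the lowest part of the head, 148.5 mm straight above stage. The ring light is 76 mm across. A hand pointing straight down does not fit under it: reach in from the open flank on the pad's side (-y of scope) with the hand tilted about 40 degrees, fingers pointing down and in.
- scope_head: The microscope's head, fixed to the stand; origin and axes of scope. Over the ring light, from 210 mm above the plate, is the pod: 100 mm long, 90 mm across the flanks (124 mm over its zoom knobs, 245 mm above the plate); the eyepieces rise to the front at 45 degrees. An arm carries it from the pillar, where focus knobs reach 60 mm to each side. Keep off it.
- controller: Fixed grey light controller, 130 x 110 mm (x, y), top 60 mm above the table, origin at the centre of its underside. The steel lever stands on its top at x = -25 mm, y = 0, between a yellow mark (y = +38 mm) and a blue mark (y = -38 mm), 14 mm discs. Two brightness dials (22 mm across, 13 mm high) at x = +40 mm, y = +-30 mm have no part in this.
- lever (a joint): Angle of the bat lever, rad. Near 0 (upright) = off, where it starts and stays; +0.40 = stop on the yellow side (top light; controller's +y); -0.40 = stop on the blue side (base light; -y). It pivots at the box's top about the controller's x and resists with about 1.5 to 2 N near its tip; it stays where it is left, so push it right to its stop.
- lever_tip (a point): Top end of the lever: a steel bat 34 mm long, 7 mm thick at its foot and 10 mm at its end; upright, its tip is 94 mm above the table.
- tweezers: Loose steel tweezers, 120 mm long, 8 mm high, on the table between pad and microscope. Bystander.
- petri: Loose clear dish, 90 mm across, 15 mm high. Bystander.
- loupe: Loose black eye loupe with an aluminium ring, 39 mm across, 30 mm high. Bystander.
- blower: Loose black rubber lens blower standing up, 56 mm across, 105 mm high. Bystander.
- cleaner: Loose white bottle with a blue label, 56 mm across, 140 mm high. Bystander.
Not all that is in view belongs to the job. Of the things that look like the tray, the largest one is meant.

How it is judged:
By the outcome, as a careful person would: the job done as asked, in the order asked, and still so for the second after the job is handed in, with the robot touching nothing.
It also fails if it takes over 54 s, if anything falls off the work surface, if the arm or the gripper's body presses on something with over 40 N, if the wrist force passes 120 N, or if a joint passes its speed limit or range.

## Working session

There is one attempt and no reset: what is moved stays moved. The work goes in short steps, Python scripts to look and compute and a tool call to move; the robot and the scene stay as the last step left them, time stands still between calls to the robot, and variables do not carry over. Pictures are saved under pics/ and viewed, and the job is handed in when it is done.

Besides the shell and the picture viewer there is one more tool, called after "Call:" in YAML: its name, and indented under it one key for each argument. carry_out: Moves the arm, as the interface text tells. Its arguments: {"type":"object","properties":{"series":{"type":"array","items":{"type":"array","items":{"type":"array","items":{"type":"number"}}}},"hand":{"type":"number"}},"required":["series"]}

```bash
ls; mkdir -p pics; python3 - <<'E'
from plant import *
import cv2
print(get_obs(), grasp_offset)
for n in ("scene","top","wrist"):
    s=snapshot(n); cv2.imwrite(f"pics/{n}0.png",s["color"][:,:,::-1]); print({k:v for k,v in s.items() if k!="color"})
E
```

```text
pics
{'clock': 0.0, 'joint_pos': array([ 8.21669829e+01,  2.05925760e+01,  6.34034887e-01, -1.97879004e-02,
       -7.01342871e+01, -1.65055897e+01]), 'qvel': array([-0.06938725,  0.05594041, -0.05242161, -0.04333498,  0.02779727,
        0.02519255]), 'tau': array([-5.10669415e-04, -5.82716596e+01,  2.93052578e+01,  6.99744388e+00,
        6.94673668e-03, -1.64726471e-04]), 'tool_pos': array([0.27802739, 0.61455878, 0.22561282]), 'orientation': array([  95.17572537,   89.90532574, -109.16962074]), 'force': array([ 0.38269651,  0.15718098, -0.14813847]), 'moment': array([ 0.01499801, -0.03025949, -0.03016975]), 'opening': 0.08776552195025032} -0.0188
{'fx': 375.42938537723893, 'fy': 375.42938537723893, 'cx': 251.16282435223388, 'cy': 186.25156417516695, 'eye': array([1.17162969, 0.10530778, 0.71633306]), 'attitude': array([-134.6040246 ,   -1.10577424,   90.79360973])}
{'fx': 421.2924963504154, 'fy': 421.2924963504154, 'cx': 255.03188012940748, 'cy': 199.3555934353121, 'eye': array([0.39806772, 0.08814313, 1.2233373 ]), 'attitude': array([-171.27921621,    1.1936841 ,  -89.06765417])}
{'fx': 287.8425468751324, 'fy': 287.8425468751324, 'cx': 257.55339836013087, 'cy': 190.79780456317584, 'eye': array([0.33949828, 0.58740301, 0.38240804]), 'attitude': array([ 1.65484222e+02, -9.96882859e-02, -1.14324088e+02])}
```

View pics/scene0.png

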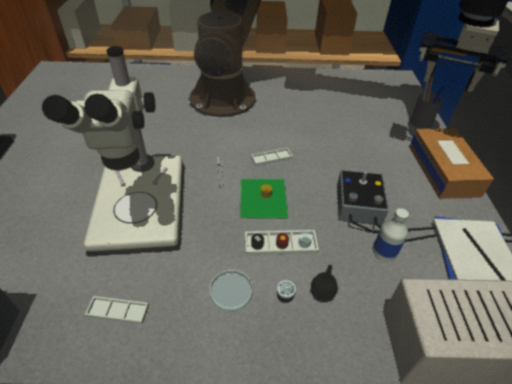

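View pics/top0.png

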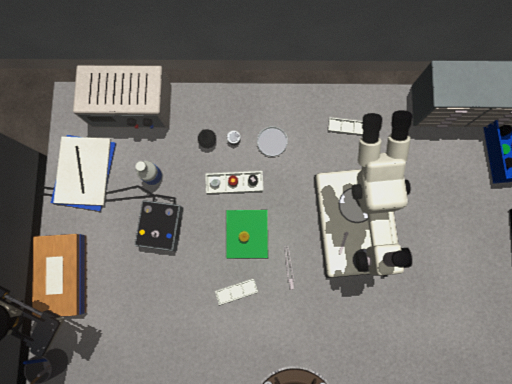

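View pics/wrist0.png

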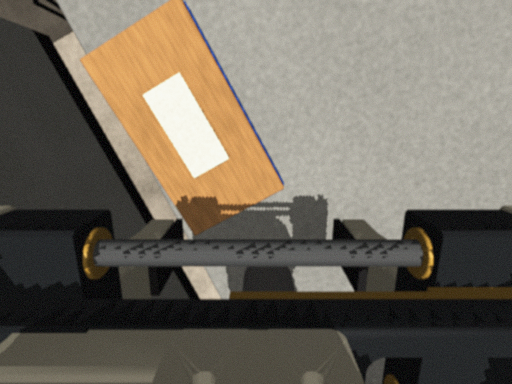

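The scene picture shows an amber-coloured sample on the pad at (266,189). The largest tray is at (282,241), with black (258,241), red (282,241) and clear (305,241) in it. The small slide trays at (272,156) and (117,309) are decoys. In the top view the sample is at about (244,237), the tray at (234,182) and the controller at (158,226).

```bash
cat > h.py <<'E'
import numpy as np, cv2
from plant import *
from scipy.spatial.transform import Rotation as R
def rot(a): return R.from_euler('xyz',a,degrees=True).as_matrix()
def px2w(s,u,v,z):
    d=rot(s['attitude'])@np.array([(u-s['cx'])/s['fx'],(v-s['cy'])/s['fy'],1.])
    e=np.array(s['eye']); return e+d*(z-e[2])/d[2]
def w2px(s,p):
    c=rot(s['attitude']).T@(np.asarray(p,float)-s['eye']); return np.array([s['fx']*c[0]/c[2]+s['cx'],s['fy']*c[1]/c[2]+s['cy']])
def crop(s,u0,u1,v0,v1,k,name):
    c=s['color'][v0:v1,u0:u1,::-1]; cv2.imwrite('pics/'+name,cv2.resize(c,None,fx=k,fy=k,interpolation=cv2.INTER_CUBIC))
E
python3 - <<'E'
from h import *
t=snapshot('top'); s=snapshot('scene')
crop(t,190,290,160,280,5,'t1.png'); crop(t,120,200,190,260,8,'t2.png'); crop(t,300,420,100,290,3,'t3.png')
crop(s,230,330,140,260,5,'s1.png'); crop(s,325,400,160,230,8,'s2.png'); crop(s,40,200,30,260,2.5,'s3.png') 
E
python3 - <<'E'
import cv2,numpy as np
def st(a,b,o):
    A=cv2.imread('pics/'+a);B=cv2.imread('pics/'+b);h=max(A.shape[0],B.shape[0])
    f=lambda x:np.pad(x,((0,h-x.shape[0]),(0,0),(0,0)))
    cv2.imwrite('pics/'+o,cv2.resize(np.hstack([f(A),f(B)]),(800,int(h*800/(A.shape[1]+B.shape[1])))))
st('t1.png','s1.png','c1.png')
st('t3.png','s3.png','c3.png')
E
```

```text
(no output)
```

View pics/c1.png

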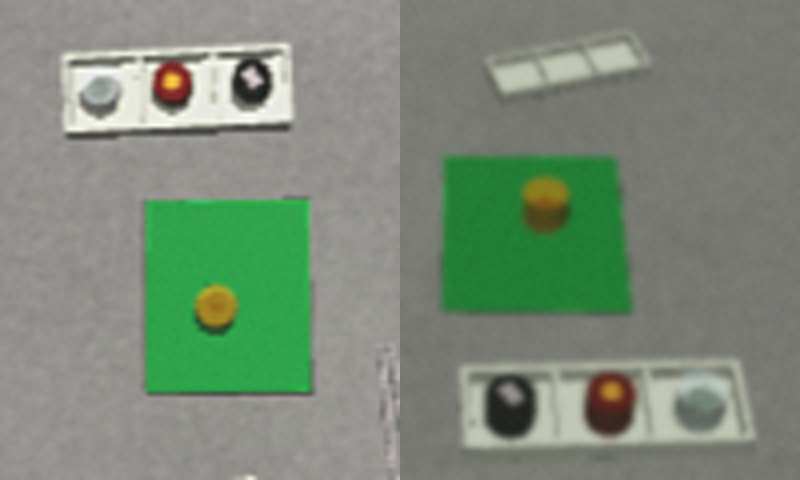

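View pics/c3.png

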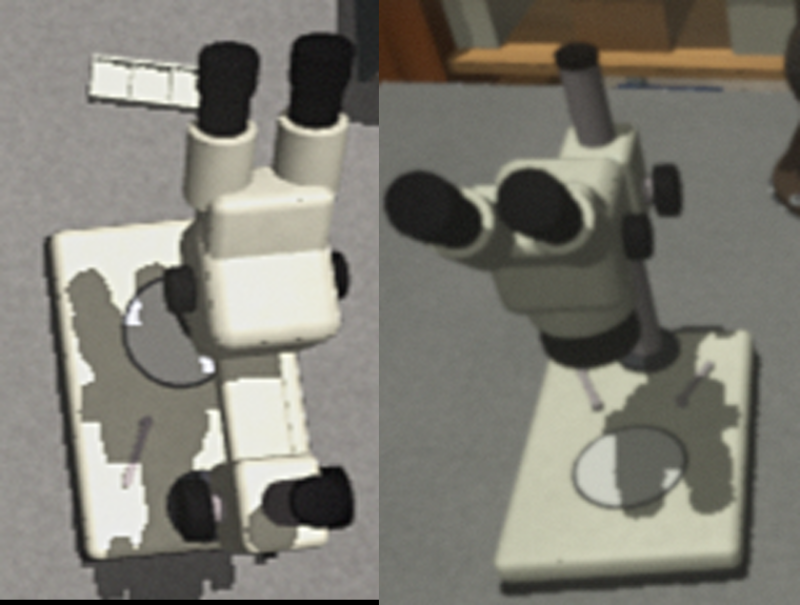

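View pics/t2.png

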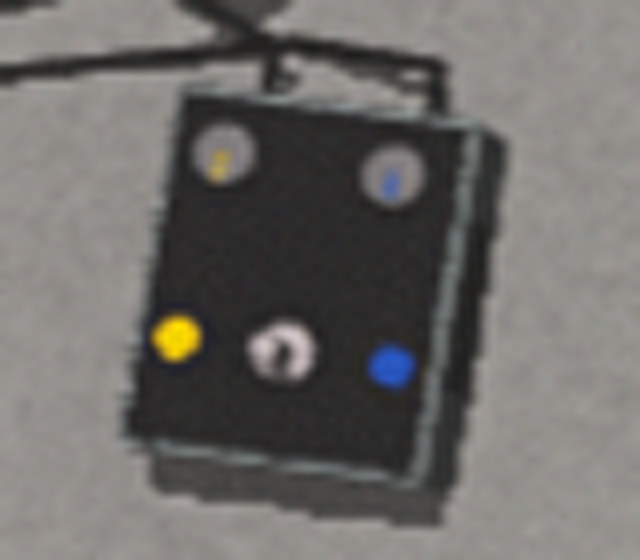

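View pics/s2.png

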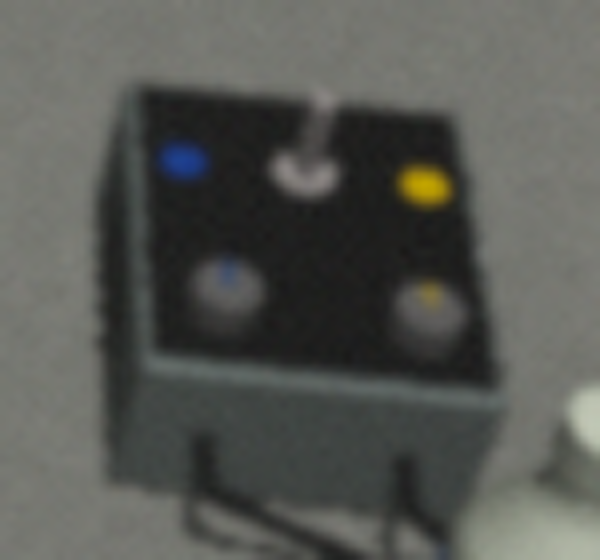

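The crops confirm it. The pad sample (top 244,236) is uniform amber and translucent, while red-with-brass sits in the tray's middle well, next to black and clear. So it is sample_amber, which is see-through and needs the **blue** mark. Next I measure positions.

```bash
python3 - <<'E'
from h import *
t=snapshot('top'); s=snapshot('scene')
def blob(c,lo,hi,box):
    hsv=cv2.cvtColor(c,cv2.COLOR_RGB2HSV); m=cv2.inRange(hsv,lo,hi); mm=np.zeros_like(m); u0,u1,v0,v1=box; mm[v0:v1,u0:u1]=m[v0:v1,u0:u1]
    n,l,st,ce=cv2.connectedComponentsWithStats(mm); i=1+np.argmax(st[1:,4]); return ce[i],st[i]
for n,im,b in (('top',t,(225,270,205,262)),('scene',s,(240,290,175,222))):
    c,st=blob(im['color'],(8,90,60),(35,255,255),b); print(n,'amber',c,st, px2w(im,*c,0.029))
    c,st=blob(im['color'],(45,100,50),(80,255,255),b if 0 else (220,300,170,270)); print(' pad',c,st,px2w(im,*c,0.004))
# controller marks
for n,im,b in (('top',t,(135,185,200,250)),('scene',s,(335,395,170,200))):
    for nm,lo,hi in(('yel',(20,120,100),(35,255,255)),('blu',(100,120,80),(125,255,255))):
        bb=b if n=='scene' else (135,185,222,250)
        c,st=blob(im['color'],lo,hi,bb); print(n,nm,c,st,px2w(im,*c,0.06))
# amber base/edges: predicted projections
E
python3 - <<'E'
from h import *
t=snapshot('top');s=snapshot('scene')
# stage via scene; display pixels
for n,uv in (('stage scene',(135.4,207.4)),):
    print(n,px2w(s,*uv,0.0465))
def d(u,v): return ((u-379)/2.632+40, v/2.632+30)
for nm,(u,v) in {'front-left':(498,567),'front-right':(742,567),'back-right':(748,335)}.items(): print(nm,px2w(s,*d(u,v),0.045))
def e(u,v): k=3*800/760; return (u/k+300, v/k+100)
for nm,(u,v) in {'front-left(top)':(52,236),'back-left':(88,556)}.items(): print(nm,px2w(t,*e(u,v),0.045))
print('stage top left edge etc')
for nm,(u,v) in {'L':(124,330),'B':(183,388)}.items(): print(nm,px2w(t,*e(u,v),0.0465))
E
```

```text
top amber [243.59756098 236.31707317] [239 232  10  10  82] [0.47456391 0.14667326 0.029     ]
 pad [246.7251462  233.45507709] [ 226  210   42   48 1881] [0.48456703 0.13900958 0.004     ]
scene amber [265.85849057 190.3490566 ] [261 185  11  12 106] [0.48827959 0.14706356 0.029     ]
 pad [262.84757222 198.95513215] [ 241  179   47   39 1627] [0.49540968 0.1402564  0.004     ]
top yel [141.67857143 231.67857143] [139 229   6   6  28] [0.48120889 0.42866841 0.06      ]
top blu [168.5        235.21428571] [166 233   6   6  28] [0.47252064 0.35338251 0.06      ]
scene yel [377.63636364 182.68181818] [375 181   6   5  22] [0.48229622 0.42951629 0.06      ]
scene blu [347.5 179.5] [345 178   6   4  20] [0.47313983 0.35448264 0.06      ]
stage scene [ 0.57327926 -0.1662083   0.0465    ]
front-left [ 0.6858877  -0.24921857  0.045     ]
front-right [ 0.68025182 -0.04869342  0.045     ]
back-right [ 0.38387282 -0.08769201  0.045     ]
front-left(top) [ 0.65163116 -0.05814395  0.045     ]
back-left [ 0.36814342 -0.08769127  0.045     ]
stage top left edge etc
L [ 0.56667704 -0.12133518  0.0465    ]
B [ 0.51563837 -0.17250147  0.0465    ]
```

```bash
cat > ov.py <<'E'
from h import *
def overlay(im,box,k,name,curves):
    u0,u1,v0,v1=box; c=cv2.resize(np.ascontiguousarray(im['color'][v0:v1,u0:u1,::-1]),None,fx=k,fy=k,interpolation=cv2.INTER_CUBIC)
    for P,col in curves:
        q=np.array([w2px(im,p) for p in P]); q=((q-[u0,v0]+.5)*k).astype(np.int32)
        cv2.polylines(c,[q],False,col,1)
    return c
def circ(c,r,n=60): a=np.linspace(0,2*np.pi,n); return np.c_[c[0]+r*np.cos(a),c[1]+r*np.sin(a),np.full(n,c[2])]
def rect(x,y,yaw,z,hx,hy):
    c,s=np.cos(np.radians(yaw)),np.sin(np.radians(yaw)); P=np.array([[-hx,-hy],[hx,-hy],[hx,hy],[-hx,hy],[-hx,-hy]])
    return np.c_[x+P[:,0]*c-P[:,1]*s,y+P[:,0]*s+P[:,1]*c,np.full(5,z)]
def scope(st,yaw):
    c,s=np.cos(np.radians(yaw)),np.sin(np.radians(yaw)); x,y=st[0]+.045*c,st[1]+.045*s
    return [(circ((*st,.0465),.0475),(0,0,255)),(rect(x,y,yaw,.045,.15,.105),(255,0,255)),(circ((*st,.195),.038),(0,255,255)),(circ((x+.11*c,y+.11*s,.045),.016),(255,255,0))]
E
python3 - <<'E'
from ov import *
t=snapshot('top'); s=snapshot('scene')
cu=scope((.568,-.168),186)
a=overlay(t,(300,420,100,290),3.3,'',cu); b=overlay(s,(60,200,80,260),3.3,'',cu)
h=max(a.shape[0],b.shape[0]); f=lambda x:np.pad(x,((0,h-x.shape[0]),(0,0),(0,0)))
cv2.imwrite('pics/ov1.png',np.hstack([f(a),f(b)])[:600,:800])
cu=[(circ((.4815,.1467,.029),.015),(0,0,255)),(circ((.4815,.1467,.004),.015),(255,0,0)),(rect(.490,.1395,0,.004,.06,.07),(255,0,255)),]
cu=[(circ((.4815,.1467,.029),.015),(0,0,255)),(circ((.4815,.1467,.004),.015),(255,0,0)),(rect(.490,.1395,0,.004,.07,.06),(255,0,255)),]
a=overlay(t,(220,275,200,265),7,'',cu); b=overlay(s,(235,292,170,225),7,'',cu)
h=max(a.shape[0],b.shape[0])
cv2.imwrite('pics/ov2.png',np.hstack([f(a),f(b)])[:600,:800])
E
```

```text
(no output)
```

View pics/ov1.png

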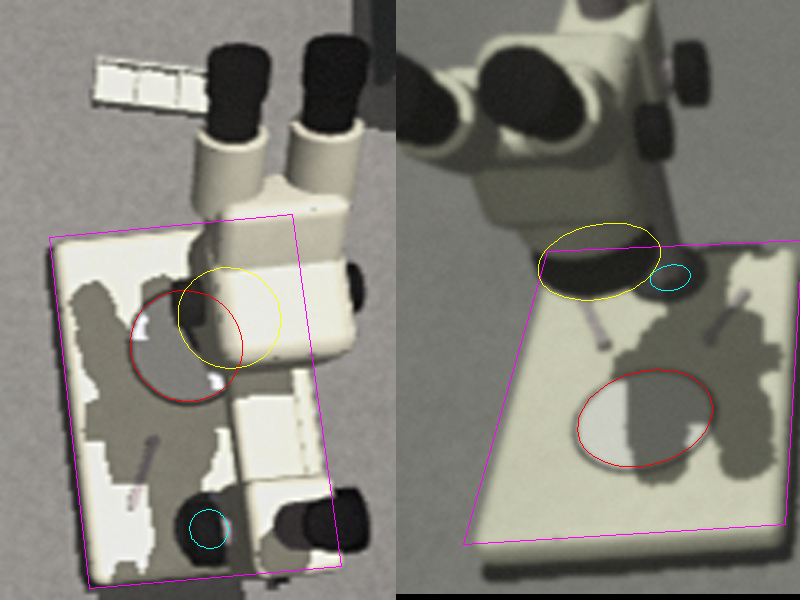

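View pics/ov2.png

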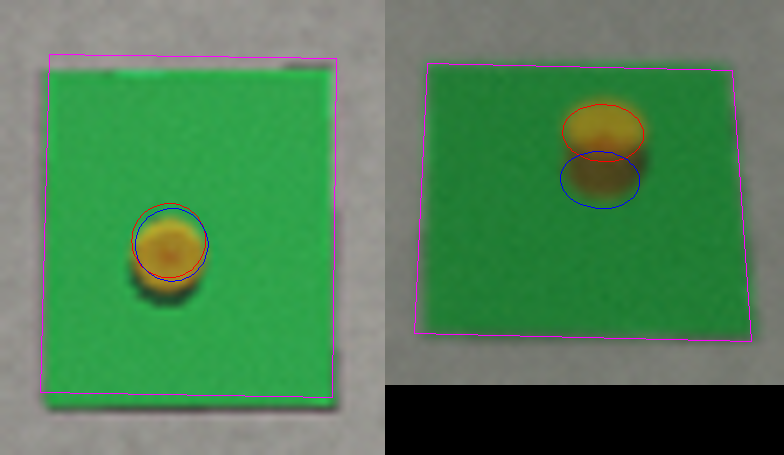

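The overlay fits the scope well: stage ≈ (0.568, -0.167), yaw ≈ 186°. The pad and sample disagree between cameras by about 5 mm in x (amber x 0.476–0.480), so I'll settle that with the wrist camera. First I need the tool axes.

```bash
cat >> h.py <<'E'
def tool(o=None):
    o=o or get_obs(); return np.array(o['tool_pos']),rot(o['orientation'])
def delta(p,M):
    """row to go from present pose to TCP p, matrix M"""
    p0,R0=tool(); return np.round(np.r_[R0.T@(np.asarray(p)-p0)*1000,R.from_matrix(R0.T@M).as_rotvec(degrees=True)],1)
def tilted(tilt,az,flip=0):
    """fingers down, leaning horizontally towards azimuth az(deg); tool y horizontal"""
    t,a=np.radians([tilt,az]); h=np.array([np.cos(a),np.sin(a),0]); x=np.sin(t)*h-np.cos(t)*np.array([0,0,1.])
    y=np.array([-h[1],h[0],0])*(-1 if flip else 1); return np.c_[x,y,np.cross(x,y)]
E
python3 - <<'E'
from h import *
p,M=tool();print(p);print(M.round(3))
w=snapshot('wrist'); print((M.T@(w['eye']-p)*1000).round(1)); print((M.T@rot(w['attitude'])).round(3))
for f in(0,1):
  T=tilted(40,-84,f); print(f,T.round(2)); print(delta((.478,.147,.2),T))
E
```

```text
[0.27821264 0.6149547  0.22656546]
[[-0.    -0.412 -0.911]
 [-0.    -0.911  0.412]
 [-1.     0.    -0.   ]]
[-156.7   -0.3  -67.2]
[[-0.    -0.251  0.968]
 [ 1.     0.     0.   ]
 [-0.     0.968  0.251]]
0 [[ 0.07  0.99  0.08]
 [-0.64  0.1  -0.76]
 [-0.77  0.    0.64]]
[  26.6  344.  -374.9 -114.6  -23.9   41.7]
1 [[ 0.07 -0.99 -0.08]
 [-0.64 -0.1   0.76]
 [-0.77 -0.   -0.64]]
[  26.6  344.  -374.9   57.1   36.3   20.8]
```

```bash
cat >> h.py <<'E'
def wrist_ik(M,q1,fp):
    """orientation part: returns theta4,theta6(model sign) & q5 for forearm azimuth q1 and pitch-down fp"""
    B=R.from_euler('ZY',[q1,fp],degrees=True).as_matrix()
    A=B.T@M@R.from_euler('x',90,degrees=True).as_matrix()
    a,b,c=R.from_matrix(A).as_euler('XYX',degrees=True); return a,b,c
E
python3 - <<'E'
from h import *
q=get_obs()['joint_pos']; p,M=tool()
print(wrist_ik(M,q[0],q[1]-q[2]))
for f in (0,1):
  for t in (35,40,45):
    for q1 in (-10,0,15,25):
      a,b,c=wrist_ik(tilted(t,-84,f),q1,25); print(f,t,q1,np.round([a,b,c],1))
E
```

```text
(np.float64(-0.001244760233658754), np.float64(70.13684837478417), np.float64(16.507129000390076))
0 35 -10 [ -39.2   60.7 -177.5]
0 35 0 [ -38.5   66.4 -169.6]
0 35 15 [ -36.    74.6 -158.2]
0 35 25 [ -33.4   79.8 -150.5]
0 40 -10 [ -44.9   61.  -174.7]
0 40 0 [ -43.8   67.4 -167.5]
0 40 15 [ -40.8   76.5 -157. ]
0 40 25 [ -37.8   82.3 -149.9]
0 45 -10 [ -50.6   61.6 -172. ]
0 45 0 [ -49.1   68.5 -165.6]
0 45 15 [ -45.4   78.5 -156. ]
0 45 25 [ -42.2   84.8 -149.4]
1 35 -10 [-39.2  60.7   2.5]
1 35 0 [-38.5  66.4  10.4]
1 35 15 [-36.   74.6  21.8]
1 35 25 [-33.4  79.8  29.5]
1 40 -10 [-44.9  61.    5.3]
1 40 0 [-43.8  67.4  12.5]
1 40 15 [-40.8  76.5  23. ]
1 40 25 [-37.8  82.3  30.1]
1 45 -10 [-50.6  61.6   8. ]
1 45 0 [-49.1  68.5  14.4]
1 45 15 [-45.4  78.5  24. ]
1 45 25 [-42.2  84.8  30.6]
```

```bash
python3 - <<'E'
from h import *
p,M0=tool()
T=tilted(40,-84,0)
d=R.from_matrix(M0.T@T).as_rotvec(degrees=True)
print(d, delta((.40,.40,.36),M0)[:3], (d/2).round(1))
E
```

```text
[-114.58822735  -23.91368728   41.70316927] [-133.4  145.7 -199.6] [-57.3 -12.   20.9]
```

Call:
carry_out:
  series:
    - [[-60,0,0,0,0,0],[-110,30,-40,-10,-2,4],[-133,60,-80,-20,-4,7],[-133,90,-120,-30,-6,11],[-133,120,-160,-40,-8,15],[-133,146,-200,-50,-10,18],[-133,146,-200,-57,-12,21],[-133,146,-200,-57,-12,21]]
  hand: -1

```text
clock: 1.6
tool_pos: [0.4003, 0.3998, 0.3582]
orientation: [31.3, 66.7, -115.3]
force: [-0.9, 0.3, 0.3]
opening: 0.0875
```

```bash
python3 - <<'E'
from h import *
T=tilted(40,-84,0); c=np.array([.478,.147,.0165])
print(get_obs()['joint_pos'].round(1)); print(delta(c-T[:,0]*.12,T))
E
```

```text
[  64.8   21.6   15.    -0.  -106.8   58.6]
[280.6 128.4 -54.6 -57.6 -11.6  20.9]
```

Call:
carry_out:
  series:
    - [[50,25,-10,-10,-2,4],[100,50,-20,-20,-4,7],[150,75,-30,-30,-6,11],[200,95,-40,-40,-8,15],[240,115,-48,-50,-10,18],[270,125,-53,-57,-11,20],[281,128,-55,-58,-12,21],[281,128,-55,-58,-12,21],[281,128,-55,-58,-12,21]]

```text
clock: 2.72
tool_pos: [0.471, 0.226, 0.1099]
orientation: [-0.2, 50.0, -83.8]
force: [-0.8, 0.1, 1.1]
opening: 0.0878
```

```bash
python3 - <<'E'
from h import *
from ov import *
o=get_obs();print(o['clock'],o['joint_pos'].round(1),o['tool_pos'],o['force']); print(tool()[1].round(2))
w=snapshot('wrist');s=snapshot('scene');t=snapshot('top')
cu=[(circ((.478,.147,.029),.015),(0,0,255)),(circ((.478,.147,.004),.015),(255,0,0)),(rect(.488,.1395,0,.004,.07,.06),(255,0,255))]
cv2.imwrite('pics/w1.png',overlay(w,(0,512,0,384),1.5,'',cu))
cv2.imwrite('pics/s4.png',s['color'][:,:,::-1]);cv2.imwrite('pics/t4.png',t['color'][:,:,::-1])
E
```

```text
2.725 [ 62.4  28.4 -24.9  21.9 -72.9 110.5] [0.47096603 0.22604065 0.10994816] [-0.77855607  0.08358548  1.12254397]
[[ 0.07  0.99  0.09]
 [-0.64  0.11 -0.76]
 [-0.77 -0.    0.64]]
```

View pics/w1.png

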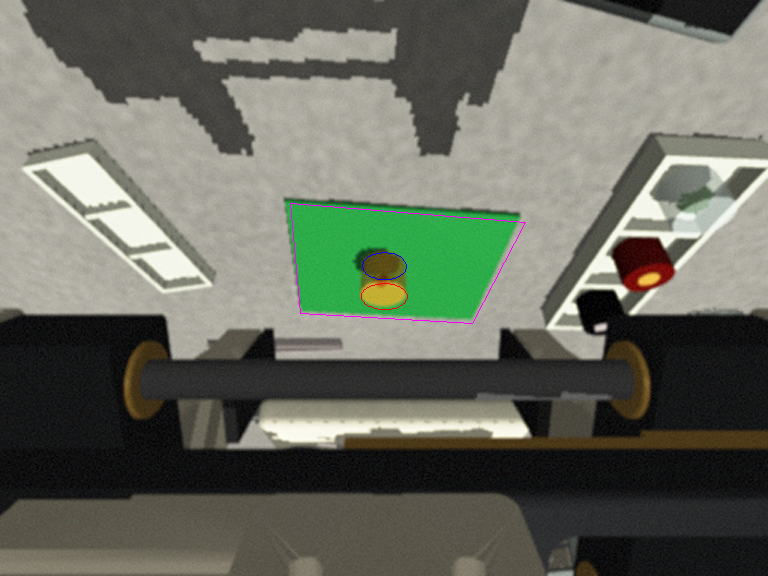

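View pics/s4.png

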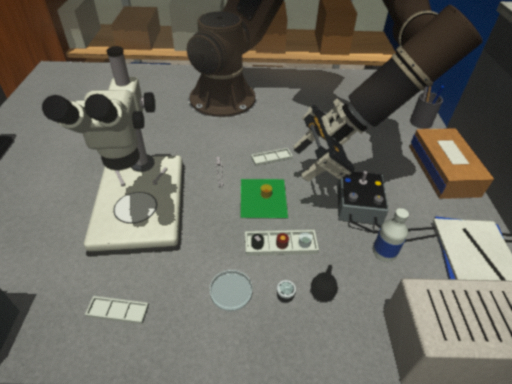

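The wrist view shows the amber sample (top at 383,293 in the 1.5x picture), and the projected cylinder at (0.478, 0.147) fits it within 2–3 mm. Red, black and clear are still in the tray. The scene view shows the arm well clear of everything. Next is the approach.

```bash
python3 - <<'E'
from h import *
T=tilted(40,-84,0)
print(delta((.478,.1445,.0125),T), delta((.478,.1445+.016,.0125+.019),T))
E
```

```text
[ 1.267e+02 -1.500e+00 -4.000e-01  4.000e-01  1.000e-01 -1.000e-01] [ 1.019e+02  3.000e-01 -4.000e-01  4.000e-01  1.000e-01 -1.000e-01]
```

Call:
carry_out:
  series:
    - [[30,0,0,0,0,0],[60,0,0,0,0,0],[90,-1,0,0,0,0],[108,-1,0,0.4,0,0],[118,-1.5,0,0.4,0,0],[124,-1.5,0,0.4,0,0],[127,-1.5,-0.4,0.4,0,0],[127,-1.5,-0.4,0.4,0,0]]

```text
clock: 3.88
tool_pos: [0.4777, 0.1434, 0.0119]
orientation: [-0.0, 49.8, -83.9]
force: [-0.3, 0.0, -0.1]
opening: 0.0877
```

```bash
python3 - <<'E'
from h import *
from ov import *
o=get_obs();print(o['clock'],o['joint_pos'].round(1),o['tool_pos'],o['force'])
w=snapshot('wrist');s=snapshot('scene')
cu=[(circ((.478,.147,.029),.015),(0,0,255)),(circ((.478,.147,.004),.015),(255,0,0)),(np.array([o['tool_pos']-[.01,0,0],o['tool_pos']+[.01,0,0]]),(255,255,255))]
a=overlay(w,(150,362,130,280),3.7,'',cu);cv2.imwrite('pics/w2.png',a)
cv2.imwrite('pics/s5.png',overlay(s,(220,420,60,240),3.2,'',[]))
E
```

```text
3.875 [ 56.9  32.7 -37.5  29.2 -56.7 104.9] [0.47765858 0.14342869 0.01185921] [-0.34096432  0.0142121  -0.08088574]
```

View pics/w2.png

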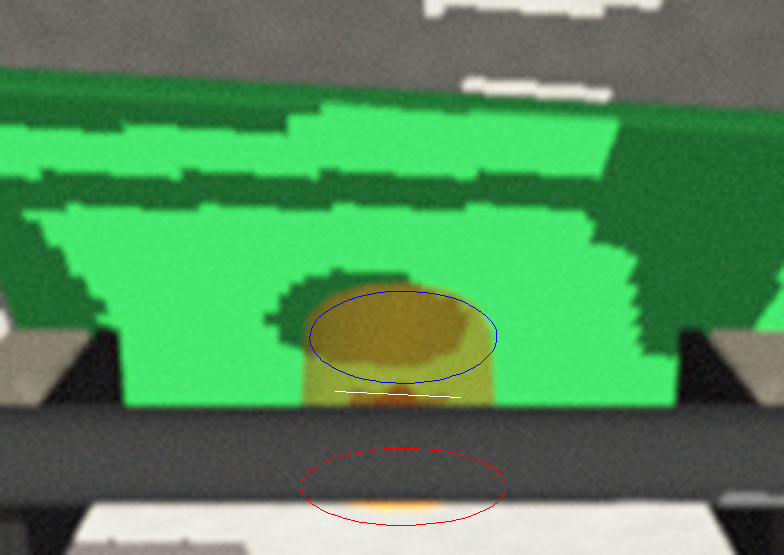

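View pics/s5.png

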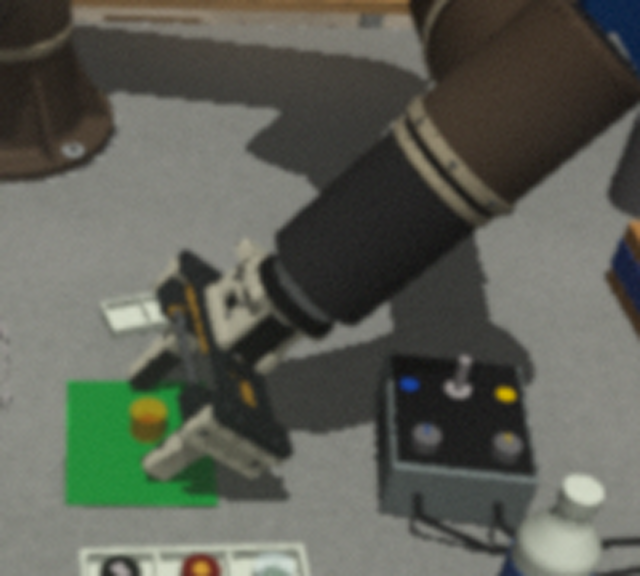

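The wrist close-up shows the sample between the open fingers. Its base rim is at about row 283, 8 px above the prediction, so the sample is about 2 mm further towards +y. I shift slightly and close.

Call:
carry_out:
  series:
    - [[-2,-0.5,-1.5,0,0,0],[-2,-0.5,-1.5,0,0,0]]

```text
clock: 4.22
tool_pos: [0.4768, 0.1459, 0.0124]
orientation: [-0.0, 49.8, -83.9]
force: [-0.1, 0.1, -0.3]
opening: 0.0878
```

Call:
carry_out:
  series:
    - [[0,0,0,0,0,0],[0,0,0,0,0,0],[0,0,0,0,0,0],[0,0,0,0,0,0],[0,0,0,0,0,0],[0,0,0,0,0,0],[0,0,0,0,0,0],[0,0,0,0,0,0]]
  hand: 1

```text
clock: 5.22
tool_pos: [0.4767, 0.1454, 0.0123]
orientation: [-0.0, 49.8, -83.9]
force: [-0.1, -0.5, 0.0]
opening: 0.0292
```

Call:
carry_out:
  series:
    - [[-4,0,3,0,0,0],[-15,0,13,0,0,0],[-46,0,39,0,0,0],[-76,0,64,0,0,0],[-99,0,84,0,0,0],[-99,0,84,0,0,0]]

```text
clock: 5.98
tool_pos: [0.4775, 0.1462, 0.1448]
orientation: [0.3, 50.1, -83.7]
force: [0.3, -0.2, -1.0]
opening: 0.0295
```

```bash
python3 - <<'E'
from h import *
from ov import *
o=get_obs();print(o['clock'],o['joint_pos'].round(1),o['tool_pos'],o['force'],o['opening'])
p,M=tool()
w=snapshot('wrist');s=snapshot('scene')
# sample assumed: tcp at grasp (.4767,.1454,.0123), sample (.4767,.149,.004)
off=np.array([.0,.0036,-.0083]); b=p+off
def C(b,c1,c2): return [(circ(b+[0,0,.025],.015),c1),(circ(b,.015),c2)]
cu=C(b,(0,0,255),(255,0,0))
cv2.imwrite('pics/w3.png',overlay(w,(150,362,130,280),3.7,'',cu))
u=w2px(s,b).astype(int)
cv2.imwrite('pics/s6.png',overlay(s,(u[0]-50,u[0]+50,u[1]-40,u[1]+40),7,'',cu))
E
```

```text
5.975 [ 57.7  22.  -31.1  24.9 -71.8 113. ] [0.47749691 0.14624099 0.14478103] [ 0.28639703 -0.15590871 -0.99191405] 0.029477399878801627
```

View pics/w3.png

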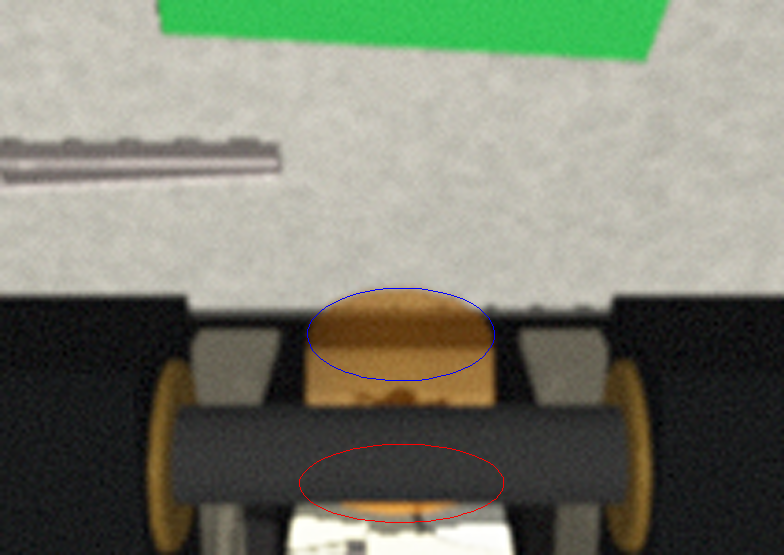

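View pics/s6.png

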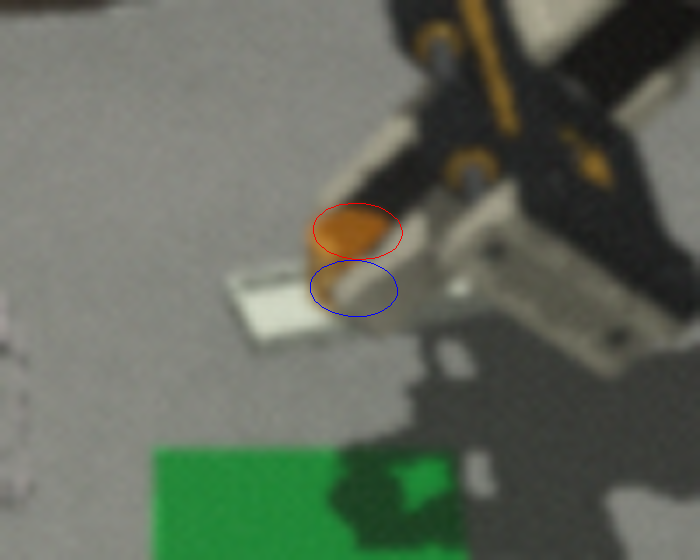

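The lifted sample sits upright between the pads at the predicted spot: in the wrist view its base rim is at row 289, as computed, and the opening is 29.5 mm. Next I compute the approach to the stage from the open flank.

```bash
python3 - <<'E'
from h import *
T=tilted(40,-84,0)
st=np.array([.568,-.167,.0465]); f=st+[0,-.0033,.0083]; print(f)
for q in ((.560,.06,.145),(.568,-.02,.09)): print(q,delta(q,T))
# clip and ring in top
t=snapshot('top')
for a in ((347.5,233),(339.5,254)): print(px2w(t,*a,.05))
E
```

```text
[ 0.568  -0.1703  0.0548]
(0.56, 0.06, 0.145) [58.4 73.9 73.   0.1  0.1 -0.1]
(0.568, -0.02, 0.09) [ 1.523e+02  7.330e+01  9.910e+01  1.000e-01  1.000e-01 -1.000e-01]
[ 0.48669487 -0.14232796  0.05      ]
[ 0.42859262 -0.11943685  0.05      ]
```

Call:
carry_out:
  series:
    - [[20,25,25,0,0,0],[40,50,50,0,0,0],[58,74,73,0,0,0],[85,74,81,0,0,0],[115,74,90,0,0,0],[140,73,96,0,0,0],[152,73,99,0,0,0],[152,73,99,0,0,0],[152,73,99,0,0,0]]

```text
clock: 7.25
tool_pos: [0.5683, -0.019, 0.0902]
orientation: [0.0, 49.8, -83.9]
force: [-0.1, -0.3, -0.1]
opening: 0.029
```

```bash
python3 - <<'E'
from h import *
from ov import *
o=get_obs();print(o['clock'],o['joint_pos'].round(1),o['tool_pos'],o['force'],o['opening'])
w=snapshot('wrist');s=snapshot('scene')
cu=scope((.568,-.167),186)
cv2.imwrite('pics/w5.png',overlay(w,(0,512,0,384),1.5,'',cu))
cv2.imwrite('pics/s7.png',overlay(s,(40,300,20,260),2.5,'',[]))
T=tilted(40,-84,0)
print(delta((.568,-.1703,.075),T),delta((.568,-.1703,.0555),T))
E
```

```text
7.25 [ 36.5  25.1 -39.6  41.9 -56.5 116.2] [ 0.56834854 -0.01903675  0.0901633 ] [-0.14645626 -0.27890765 -0.05573047] 0.028957369828871125
[ 1.087e+02 -1.650e+01  1.052e+02  1.000e-01  2.000e-01 -1.000e-01] [ 1.236e+02 -1.660e+01  9.270e+01  1.000e-01  2.000e-01 -1.000e-01]
```

View pics/w5.png

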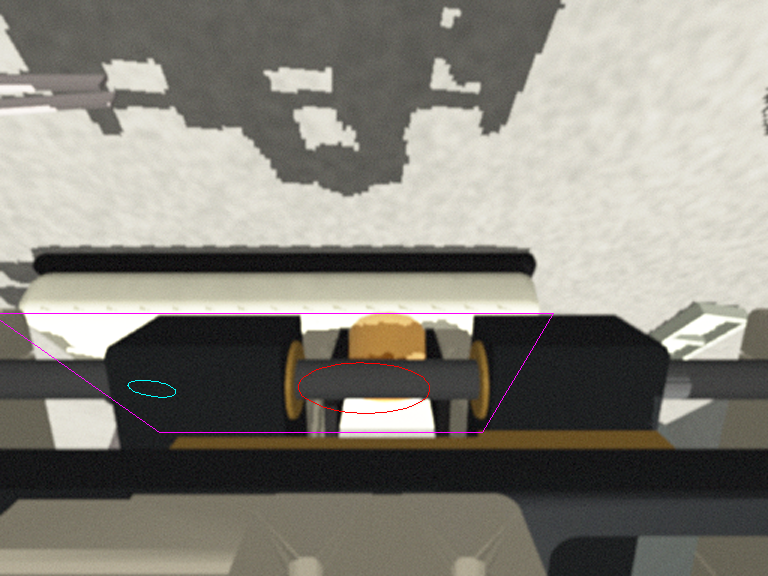

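View pics/s7.png

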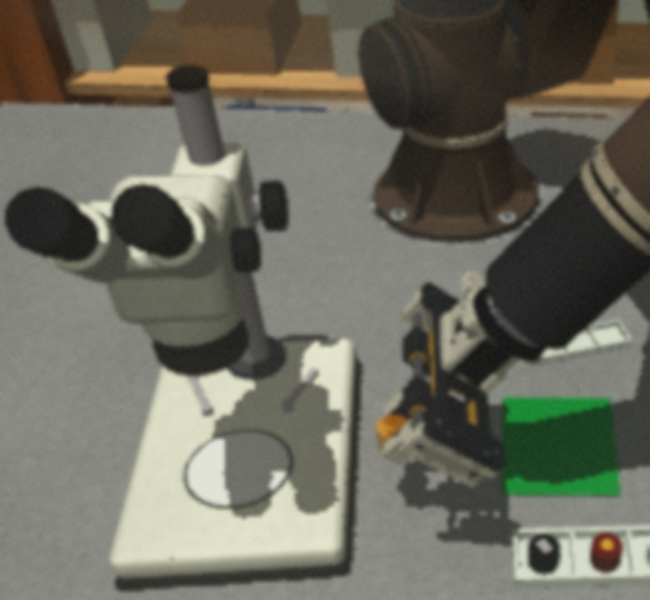

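```bash
python3 - <<'E'
from ov import *
s=snapshot('scene');t=snapshot('top')
for n,im,box in (('t',t,(330,380,175,230)),('s',s,(105,165,180,235))):
    a=overlay(im,box,10,'',[(circ((.568,-.167,.0465),.0475),(0,0,255)),(circ((.568,-.167,.0465),.0005),(0,0,255))]); cv2.imwrite(f'pics/st_{n}.png',a)
E
```

```text
(no output)
```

View pics/st_t.png

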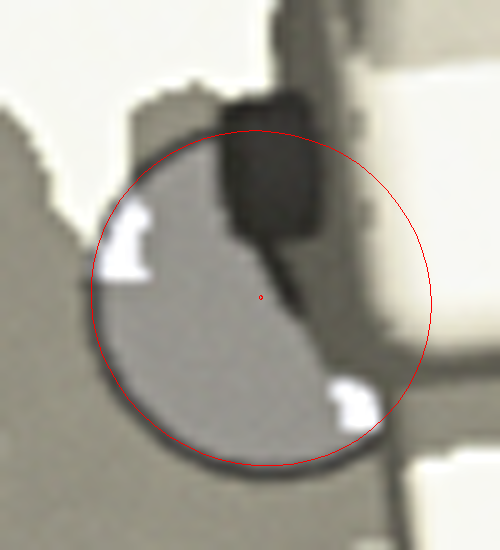

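View pics/st_s.png

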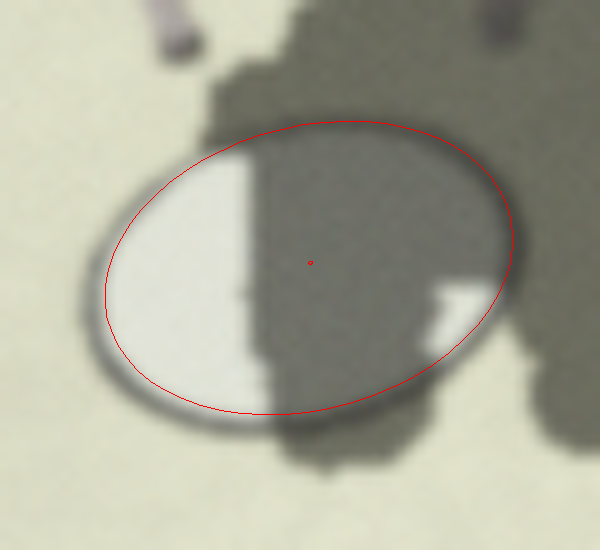

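The plate ring fits (0.568–0.569, -0.167) in both views, centred at about (135.6,207.1) in the scene view. I enter from the flank, holding about 20 mm above the plate.

Call:
carry_out:
  series:
    - [[25,-4,26,0,0,0],[50,-8,50,0,0,0],[72,-11,70,0,0,0],[92,-13,88,0,0,0],[104,-15,101,0,0,0],[109,-15.5,105,0,0,0],[109,-15.5,105,0,0,0],[109,-15.5,105,0,0,0]]

```text
clock: 8.45
tool_pos: [0.5688, -0.1704, 0.0745]
orientation: [0.0, 49.8, -83.9]
force: [0.7, 0.1, -0.1]
opening: 0.0292
```

```bash
python3 - <<'E'
from h import *
from ov import *
o=get_obs();print(o['clock'],o['joint_pos'].round(1),o['tool_pos'],o['force'],o['opening'])
w=snapshot('wrist');s=snapshot('scene')
b=o['tool_pos']+[0,.0033,-.0083]
cu=[(circ(b+[0,0,.025],.015),(0,0,255)),(circ(b,.015),(255,0,0)),(circ((.569,-.167,.0465),.0475),(0,255,0))]
cv2.imwrite('pics/w6.png',overlay(w,(100,412,100,290),2.5,'',cu))
cv2.imwrite('pics/s8.png',overlay(s,(60,220,80,250),3.5,'',cu))
T=tilted(40,-84,0)
print(delta((.569,-.1703,.0565),T),delta((.569,-.1703,.0545),T))
E
```

```text
8.45 [ 17.5  23.1 -48.7  60.4 -46.6 114.8] [ 0.56884076 -0.17042753  0.0744776 ] [ 0.69997241  0.09233111 -0.07119387] 0.029244769084378997
[ 13.6   0.3 -11.6   0.1   0.2  -0.1] [ 15.1   0.3 -12.9   0.1   0.2  -0.1]
```

View pics/w6.png

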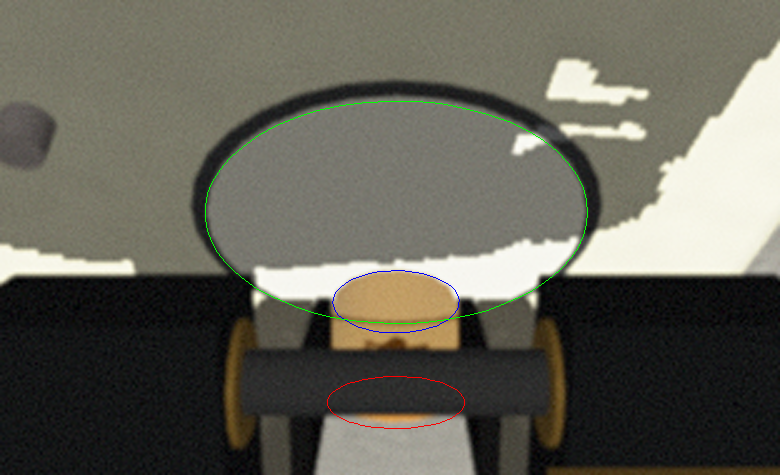

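View pics/s8.png

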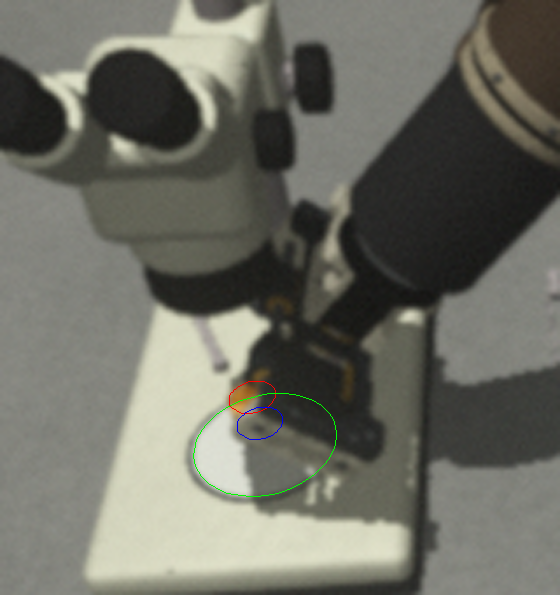

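The wrist view shows the plate ring matching the prediction (left/right 207/588, far edge about 1 mm further out), with the sample held upright (base rim row 270, as predicted). I lower it in small steps with a +1 mm y correction.

```bash
python3 - <<'E'
from h import *
T=tilted(40,-84,0)
for z in (.060,.0565,.0555,.055,.0545): print(delta((.569,-.1694,z),T))
E
```

```text
[ 10.4   0.4 -10.    0.1   0.2  -0.1]
[ 13.    0.4 -12.3   0.1   0.2  -0.1]
[ 13.8   0.4 -12.9   0.1   0.2  -0.1]
[ 14.2   0.4 -13.2   0.1   0.2  -0.1]
[ 14.6   0.4 -13.6   0.1   0.2  -0.1]
```

Call:
carry_out:
  series:
    - [[5,0.4,-5,0,0,0],[10.4,0.4,-10,0,0,0],[13,0.4,-12.3,0,0,0],[13.8,0.4,-12.9,0,0,0],[13.8,0.4,-12.9,0,0,0]]

```text
clock: 9.18
tool_pos: [0.5686, -0.1703, 0.0554]
orientation: [-0.1, 49.8, -84.0]
force: [0.3, -0.5, -0.2]
opening: 0.0291
```

Call:
carry_out:
  series:
    - [[0.4,0,-0.3,0,0,0],[0.4,0,-0.3,0,0,0]]

```text
clock: 9.43
tool_pos: [0.5687, -0.1702, 0.0551]
orientation: [-0.0, 49.8, -83.9]
force: [1.0, -0.4, 0.3]
opening: 0.0293
```

Call:
carry_out:
  series:
    - [[0.4,0,-0.3,0,0,0],[0.4,0,-0.3,0,0,0]]

```text
clock: 9.68
tool_pos: [0.5688, -0.1702, 0.0547]
orientation: [-0.0, 49.8, -83.9]
force: [-1.7, 1.4, 2.7]
opening: 0.029
```

Call:
carry_out:
  series:
    - [[0.4,0,-0.3,0,0,0],[0.4,0,-0.3,0,0,0]]

```text
clock: 9.93
tool_pos: [0.5689, -0.1704, 0.0547]
orientation: [0.0, 49.8, -83.9]
force: [-3.0, 3.3, 6.1]
opening: 0.0291
```

Contact: 6 N upward with the TCP at 54.7 mm, as predicted. I ease off slightly and open half-way.

Call:
carry_out:
  series:
    - [[-0.3,0,0.3,0,0,0],[-0.3,0,0.3,0,0,0]]

```text
clock: 10.18
tool_pos: [0.5689, -0.1704, 0.0547]
orientation: [0.0, 49.8, -83.9]
force: [-0.9, 0.9, 5.0]
opening: 0.0291
```

Call:
carry_out:
  series:
    - [[0,0,0,0,0,0],[0,0,0,0,0,0],[0,0,0,0,0,0],[0,0,0,0,0,0]]
  hand: -0.1

```text
clock: 10.68
tool_pos: [0.5686, -0.1703, 0.0542]
orientation: [-0.1, 49.8, -84.0]
force: [0.0, -0.2, -0.6]
opening: 0.0477
```

```bash
python3 - <<'E'
from h import *
from ov import *
o=get_obs();print(o['clock'],o['tool_pos'],o['force'],o['opening'])
w=snapshot('wrist')
b=o['tool_pos']+[0,.0033,-.0083]
cu=[(circ((.569,-.167,.0715),.015),(0,0,255)),(circ((.569,-.167,.0465),.015),(255,0,0)),(circ((.569,-.166,.0465),.0475),(0,255,0))]
cv2.imwrite('pics/w7.png',overlay(w,(100,412,100,290),2.5,'',cu))
E
```

```text
10.675 [ 0.56856665 -0.17031548  0.05419813] [ 0.01787135 -0.19066558 -0.64500397] 0.047661803433567164
```

View pics/w7.png

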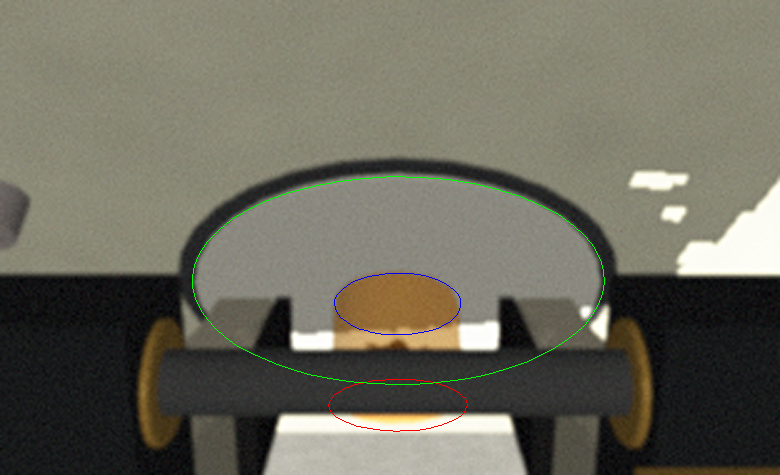

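Released. The sample stands upright at about (0.5685, -0.167), within about 1 mm of the plate centre by the ring in the wrist view. I back out along the tool axis.

Call:
carry_out:
  series:
    - [[-6,0,0,0,0,0],[-18,0,0,0,0,0],[-40,0,0,0,0,0],[-70,0,0,0,0,0],[-100,0,0,0,0,0],[-140,0,0,0,0,0],[-180,0,0,0,0,0],[-220,0,0,0,0,0],[-250,0,0,0,0,0],[-250,0,0,0,0,0]]

```text
clock: 11.98
tool_pos: [0.5524, -0.0077, 0.2469]
orientation: [0.2, 50.0, -83.6]
force: [0.4, -0.5, -0.7]
opening: 0.048
```

```bash
python3 - <<'E'
from h import *
from ov import *
o=get_obs();print(o['clock'],o['joint_pos'].round(1),o['tool_pos'],o['force'],o['opening'])
w=snapshot('wrist');s=snapshot('scene')
cu=[(circ((.5685,-.167,.0715),.015),(0,0,255)),(circ((.5685,-.167,.0465),.015),(255,0,0)),(circ((.569,-.167,.0465),.0475),(0,255,0))]
cv2.imwrite('pics/w8.png',overlay(w,(0,512,0,384),1.5,'',[]))
cv2.imwrite('pics/s9.png',overlay(s,(80,200,130,240),6,'',cu))
E
```

```text
11.975 [ 40.1  14.  -30.2  33.9 -73.9 128.2] [ 0.55237619 -0.00768886  0.2469115 ] [ 0.42826304 -0.49052695 -0.7448575 ] 0.048008497382379556
```

View pics/s9.png

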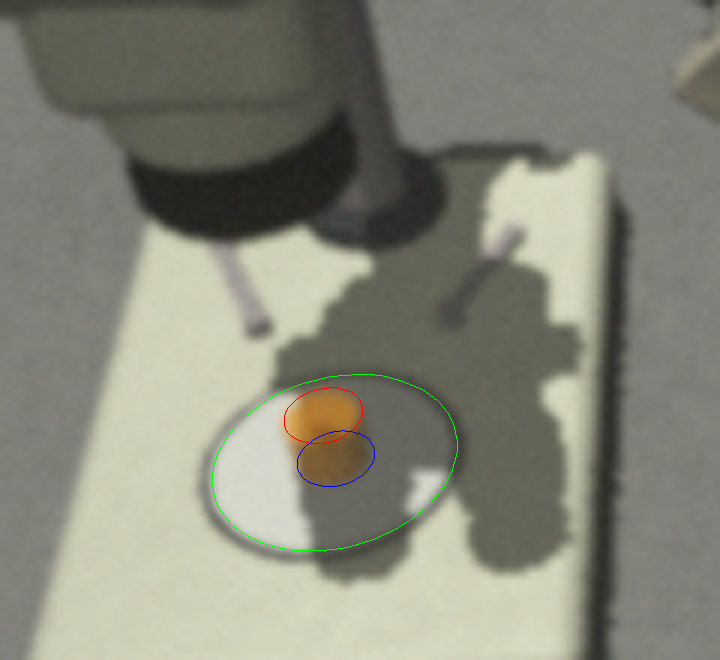

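The scene view shows the amber sample standing upright on the plate. Its base is at about (135,207), within 1 mm of the ring centre, and the head is untouched. Next is the lever, to blue. I'll straddle it with the open jaws along the controller's y and push it with one pad.

```bash
python3 - <<'E'
from h import *
t=snapshot('top'); print('cleaner cap',px2w(t,149,170,.14))
L=np.array([.4773,.3915]); yc=np.array([.4818-.4728,.4291-.3539]);yc/=np.linalg.norm(yc)
y=np.r_[-yc,0]; x=np.array([0,0,-1.]); T=np.c_[x,y,np.cross(x,y)]
np.save('Tl.npy',T)
print(yc,T.round(3)); print(delta((*L,.20),T), delta((.50,.2,.26),T))
E
```

```text
cleaner cap [0.6387486  0.39512451 0.14      ]
[0.11883283 0.99291428] [[ 0.    -0.119 -0.993]
 [ 0.    -0.993  0.119]
 [-1.     0.     0.   ]]
[-228.6  -30.6 -340.1   98.2   28.7  -35.8] [-150.   -28.5 -154.    98.2   28.7  -35.8]
```

Call:
carry_out:
  series:
    - [[-50,-5,-30,0,0,0],[-90,-10,-70,9,2,-3],[-120,-20,-110,18,5,-6],[-140,-25,-140,27,8,-10],[-155,-28,-170,36,11,-13],[-170,-29,-200,45,13,-16],[-185,-30,-230,54,16,-20],[-200,-30,-270,63,18,-23],[-215,-30,-310,72,21,-26],[-229,-31,-340,81,24,-30]]

```text
clock: 13.38
tool_pos: [0.4772, 0.3923, 0.1986]
orientation: [40.2, 82.3, -129.8]
force: [-0.1, 0.3, -0.3]
opening: 0.0482
```

```bash
python3 - <<'E'
from h import *
o=get_obs();print(o['clock'],o['joint_pos'].round(1),o['tool_pos'],o['force'])
print(delta((.4773,.3915,.20),np.load('Tl.npy')))
E
```

```text
13.375 [ 56.9  21.   -2.5  -0.9 -74.2  43.3] [0.47719327 0.39226244 0.19864106] [-0.05784365  0.32884861 -0.31683417]
[-1.3  0.9  0.2 16.7  5.1 -5.8]
```

Call:
carry_out:
  series:
    - [[-1,1,0,9,2,-3],[-1,1,0,16.7,5,-6],[-1,1,0,16.7,5,-6],[-1,1,0,16.7,5,-6]]

```text
clock: 13.88
tool_pos: [0.4779, 0.3906, 0.2016]
orientation: [-41.2, 89.8, 132.4]
force: [0.4, -0.6, -0.4]
opening: 0.048
```

```bash
python3 - <<'E'
from h import *
from ov import *
o=get_obs();print(o['clock'],o['joint_pos'].round(1),o['tool_pos'],o['force'])
w=snapshot('wrist')
L=(.4773,.3915)
cu=[(circ((*L,.094),.005),(0,0,255)),(circ((*L,.06),.0035),(255,0,0)),(circ((.4818,.4291,.06),.007),(255,0,255)),(circ((.4728,.3539,.06),.007),(255,0,255))]
cv2.imwrite('pics/w9.png',overlay(w,(0,512,0,384),1.5,'',cu))
print(delta((*L,.20),np.load('Tl.npy')))
E
```

```text
13.875 [ 57.2  16.1  -8.9  -0.2 -64.9  26.5] [0.47789075 0.39059582 0.20157625] [ 0.44390233 -0.62410336 -0.41319195]
[ 1.5 -0.5  0.8  0.5  0.1  0.1]
```

View pics/w9.png

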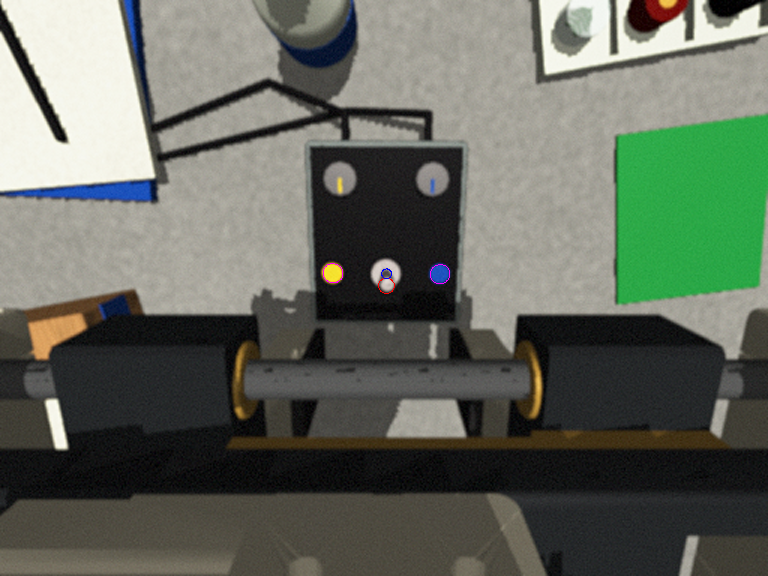

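The wrist overlay matches the marks (332,273 yellow; 440,273 blue) and the lever tip (387,285) exactly. The jaws straddle the lever, so I lower them.

Call:
carry_out:
  series:
    - [[30,-0.5,0.5,0,0,0],[65,-0.5,0.5,0,0,0],[95,-0.5,0.5,0,0,0],[113,-0.5,0.5,0,0,0],[120,-0.5,0.5,0,0,0],[120,-0.5,0.5,0,0,0]]

```text
clock: 14.68
tool_pos: [0.4774, 0.3922, 0.0816]
orientation: [-53.1, 89.8, 120.5]
force: [-0.2, -0.2, 0.8]
opening: 0.048
```

Call:
carry_out:
  series:
    - [[0,6,0,0,0,0],[0,11,0,0,0,0],[0,15,0,0,0,0],[0,19,0,0,0,0],[0,22,0,0,0,0],[0,24,0,0,0,0],[0,24,0,0,0,0]]

```text
clock: 15.55
tool_pos: [0.4748, 0.3688, 0.0823]
orientation: [-77.5, 89.7, 96.1]
force: [-0.2, 2.8, 1.9]
opening: 0.0484
```

Contact (2.8 N). I keep going in small steps until the force jumps at the stop.

Call:
carry_out:
  series:
    - [[0,2,0,0,0,0],[0,3,0,0,0,0],[0,3,0,0,0,0]]

```text
clock: 15.92
tool_pos: [0.4743, 0.3653, 0.082]
orientation: [-70.8, 89.8, 102.7]
force: [0.3, 1.9, 2.0]
opening: 0.0482
```

Call:
carry_out:
  series:
    - [[0,1,0,0,0,0],[0,2,0,0,0,0],[0,2,0,0,0,0]]

```text
clock: 16.3
tool_pos: [0.474, 0.3632, 0.0818]
orientation: [-65.0, 89.8, 108.6]
force: [0.8, 1.8, 1.9]
opening: 0.0478
```

Call:
carry_out:
  series:
    - [[0,1,0,0,0,0],[0,1,0,0,0,0]]

```text
clock: 16.55
tool_pos: [0.474, 0.3627, 0.0819]
orientation: [-73.3, 89.7, 100.3]
force: [1.2, 4.8, 0.6]
opening: 0.0484
```

Call:
carry_out:
  series:
    - [[0,1,0,0,0,0],[0,1,0,0,0,0]]

```text
clock: 16.8
tool_pos: [0.474, 0.3624, 0.082]
orientation: [-79.8, 89.7, 93.7]
force: [0.4, 7.1, -0.8]
opening: 0.0485
```

Call:
carry_out:
  series:
    - [[0,1,0,0,0,0],[0,1,0,0,0,0]]

```text
clock: 17.05
tool_pos: [0.474, 0.3622, 0.082]
orientation: [-84.9, 89.6, 88.6]
force: [0.4, 9.1, -1.6]
opening: 0.0482
```

The stop is reached: the TCP stalls at y = 0.362 while the force climbs 1.8 → 4.8 → 7.1 → 9.1 N. I back off and rise.

Call:
carry_out:
  series:
    - [[0,-4,0,0,0,0],[0,-12,0,0,0,0],[0,-16,0,0,0,0],[-30,-16,0,0,0,0],[-70,-16,0,0,0,0],[-110,-16,0,0,0,0],[-150,-16,0,0,0,0],[-150,-16,0,0,0,0]]

```text
clock: 18.05
tool_pos: [0.4768, 0.3767, 0.2357]
orientation: [-102.7, 89.5, 70.9]
force: [0.5, -0.3, -1.1]
opening: 0.0487
```

```bash
python3 - <<'E'
from h import *
from ov import *
o=get_obs();print(o['clock'],o['tool_pos'],o['force'])
w=snapshot('wrist');s=snapshot('scene');t=snapshot('top')
L=np.array([.4773,.3915,.06]); yc=np.array([.1188,.9929,0])
tip=lambda a: L+yc*.034*np.sin(a)+[0,0,.034*np.cos(a)]
cu=[(circ(tip(-.4),.005),(0,0,255)),(circ(tip(0),.005),(0,255,255))]
cv2.imwrite('pics/w10.png',overlay(w,(190,330,80,220),5,'',cu))
cv2.imwrite('pics/s10.png',overlay(s,(0,512,0,384),1.5,'',[]))
cv2.imwrite('pics/t10.png',overlay(t,(0,512,0,384),1.5,'',[]))
E
```

```text
18.05 [0.476806   0.37673735 0.23566495] [ 0.45046897 -0.33919189 -1.14010911]
```

View pics/w10.png

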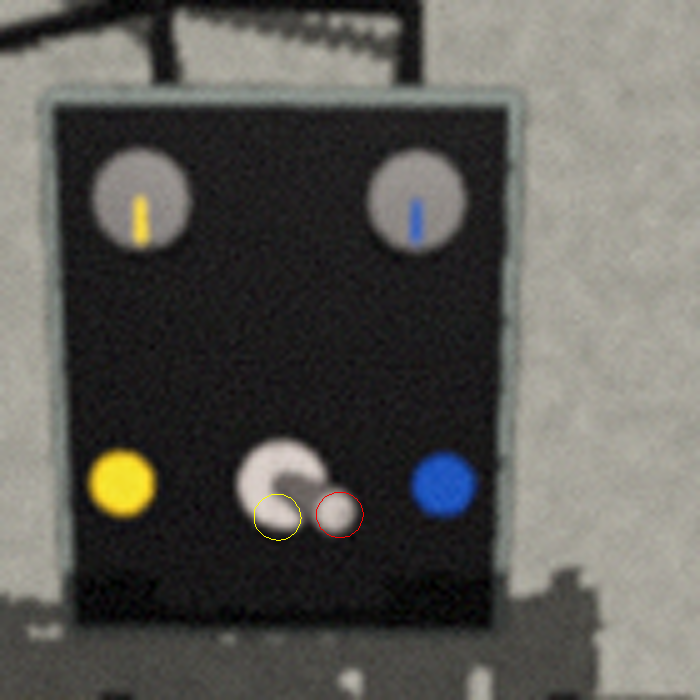

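View pics/s10.png

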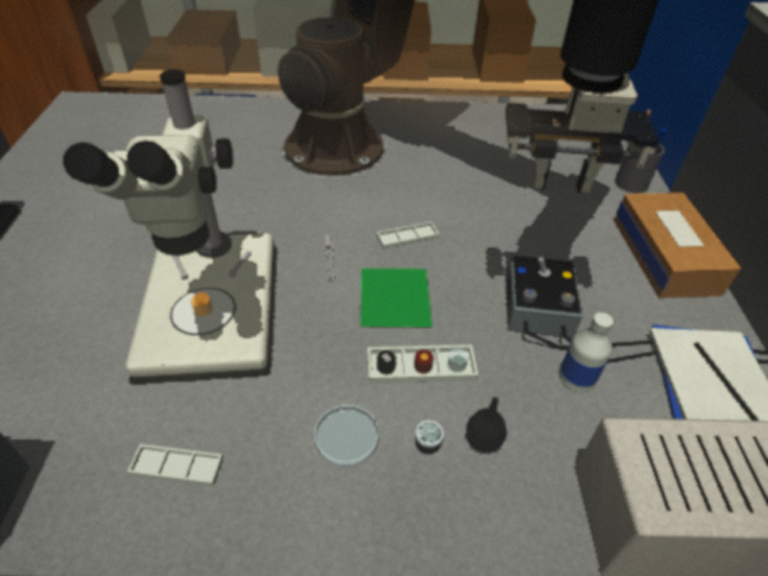

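View pics/t10.png

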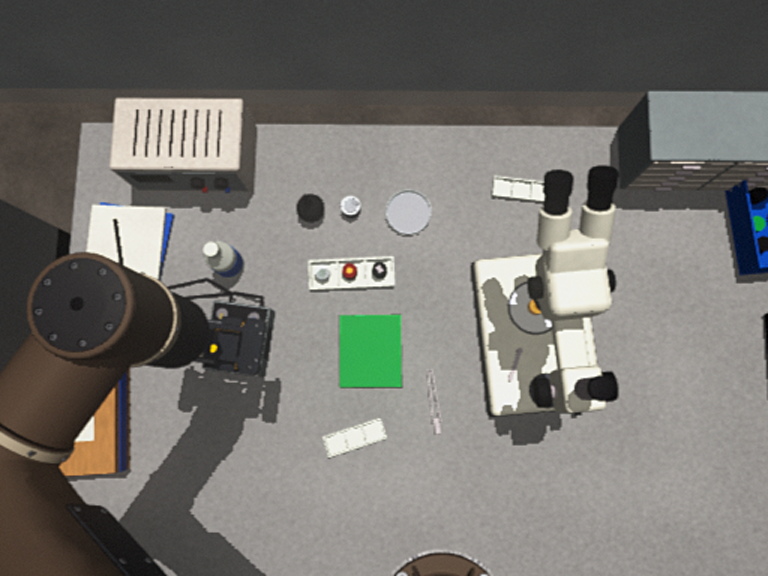

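The wrist picture shows the lever tip at (335,511), against a predicted (339,514) at the blue stop and (277,517) upright. The scene view shows the sample on the stage plate at (202,304), with the tray samples and bystanders where they were. The hand is clear, so I hand in.

```bash
python3 -c "
from plant import *
print(close_job())"
```

```text
the job is handed in; nothing more can be done
None
```

I set the amber sample (see-through) upright in the middle of the stage plate, then pushed the controller lever to the blue stop. I handed the job in at about 18 s of the 54 s allowed; no verdict was reported.

- **Placing:** I held the sample with the hand tilted 40° and brought it in from the open flank. It touched down at about 6 N before I released it. In the wrist and scene views its base is within about 1–2 mm of the plate's centre and it stands upright. No contact with the microscope's head showed in the forces or pictures.
- **Lever:** The force rose from 1.8 to 9.1 N while the tool stood still, so the lever is against its stop. The last wrist picture puts its tip within about 1 mm of the spot computed for the blue stop.
- **Everything else:** The last pictures show the three tray samples and the loose items where they were.
- **Disagreement:** Before the grasp, the top and scene cameras differed by up to about 5 mm in x on the sample and pad. I used the wrist camera for the final positions.

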